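# Bring the cup carrier round on the banding wheel and hold it up level

## Robot

A 6-joint arm with a two-finger parallel gripper is mounted at the origin on the work surface. World frame = base frame: x ahead of the robot, y to its left, z up, the work surface at z = 0. Lengths are in mm, angles in rad, forces in N, time in s.
With the tool pointing down it reaches from about 350 to 775 mm from the base axis. Payload 7.3 kg.
Tool frame: the origin (TCP) lies midway between the tips of the shut fingers; the grasp point (between the pads) lies 19 mm behind it (grasp_offset is the z of the grasp point in the tool frame, in mm); z points along the fingers, y is the direction in which the jaws open and shut (so a half turn about z gives the same grasp; the last joint's range is limited). The gripper opens to 92 mm and grips with 3 to 60 N. Pads are 19 mm wide; open, the fingers measure 130 mm over their backs; the gripper's body (75 mm by 190 mm) begins 47 mm behind the grasp point.
Start: joints at [-1.28, 0.342, 1.524, -0, 1.275, -0.146], TCP at [222.121, -475.718, 226.741] pointing down, gripper open.
Joint ranges: [-2.53, 2.53], [-0.77, 2.02], [0.04, 2.7], [-1, 4.14], [0.28, 2.66], [-3.11, 3.11]. Speed limits (rad/s): [2.57, 2.57, 3.14, 3.14, 3.14, 3.14].

## Interface

Orientations are given as [roll, pitch, yaw] about the fixed x, y, z axes, in that order (R = Rz(yaw) Ry(pitch) Rx(roll)).
In Python, from plant import get_obs, capture, camera_model, close_job, boxes_of, regions_of, place_of, grasp_offset gives the robot as it stands. The module is installed in compiled form; this text tells all that it offers.
- The arm moves only by the tool send_rows, never from a script. Its argument "targets" is a list that holds one entry, the list of rows, each a list of 7 numbers: the turn, a rotation vector about the tool's x, y, z in degrees, then the shift along the tool's x, y, z in mm, then the closure, from -1 (fully open) to 1 (shut). A call has 1 to 5 rows; each row is the pose to reach, as a shift and turn from the pose commanded when the call began, along the tool's axes at that moment; what a row does not reach only later rows make up. A row lasts 1/12 s, in which the tool goes at most 41.7 mm and 7.16 degrees, less where a joint would pass 70% of its speed; a pose out of reach is approached as far as the arm can. A call with a gripper value outside its range is refused whole. The fingers move at their own pace and stop on an object; the grip force is fixed at half the most. Time passes only in rows, so rows that repeat a pose let the fingers close. It gives the time, the measured TCP pose, the force and the opening at its end, in the units of the state.
- get_obs(): the state, without advancing time (a new reading comes with each control period).
- capture(name): name is "side" or "top"; returns the picture (420x560x3 uint8, red, green, blue); there is no depth.
- camera_model(name): a dict with "K" (3x3 intrinsics, pixels), "k1" (the pictures are not rectified: a ray, as slopes to the right and down, at radius r is drawn at 1 + k1 r^2 times it, then the intrinsics apply), "world_to_cam" (4x4, takes a point from world to camera coordinates). Camera axes: x right, y up, looking along -z (the intrinsics and any distortion apply to the point x, -y, -z); pixel columns grow to the right and rows downward; lengths in mm; the calibration is good to about 2 mm. A picture is of the moment at which its call begins. camera_model takes no time and is no camera call.
- close_job(): hands the job in, once; it reports no verdict.
Trained networks look in the newest picture that a camera, given by its name, has taken for a name from the list of things; names that differ only in an ending like _2 or _b are one class to them, and where a whole thing is asked for, a point or a joint stands for the part that bears it (a point fixed in the world has none). Each returns a list of dicts, best first, with "conf" (0 to 1); they miss things now and then, are a little off and sometimes report something else, mostly with a low value. They report only what shows in the picture. A call takes as long as a camera call.
- boxes_of(label, camera): "location" ([row, column] in pixels, amid what is visible of it).
- regions_of(label, camera): "region" (420x560 bool, what is visible of it) and "location" ([row, column] in pixels, amid what is visible of it).
- place_of(label, camera): "location" ([row, column] in pixels: a listed point, or the origin of a listed thing).
The state is a dict: "time": time; "joint_positions": joint angles; "dq": joint speeds; "tau": joint torques, N m; "tool_pos": TCP position; "tcp_rot": TCP orientation; "contact_force": force on the tool from outside, world axes, zero at the start; "moment": the same for the moment, N m; "grip_width": finger opening in mm.
Only numpy, scipy, OpenCV 4.12 (cv2) and the standard library are available. Lean on these libraries where they do the work, as an engineer would, in place of code of your own. Each camera call takes 0.05 s, during which the arm holds its last target.

## Task

In the pottery studio a small carrying board with two biscuit-fired cups stands on the banding wheel, underneath the wooden hand-rest bridge. With the board riding on it, turn the wheel anticlockwise (seen from above) about a third of a turn until its catch clicks and it is home against its stop, then take the board by its bar handle, lift it about 10 cm clear of the wheel and hold it level and still in the air for three seconds, both cups still standing on it and the wheel still home. Leave the bottles, mug and plates near by alone; the program finishes while still holding the board up: do not put it down.

Things in the scene. Friction and masses are not known exactly. Their poses are not given: they have to be found in the camera images.
- stand: Fixed steel stand of the banding wheel with the wooden hand-rest bridge; origin on the work surface under the wheel's axis, z up. The bridge is a board 50 x 450 mm, 18 mm thick, its underside 172 mm above the work surface, lying along the stand's y with its middle at stand x = +90 mm, on two posts of 22 mm diameter at stand (90, +/-205) mm. A small catch block stands beside the rim at stand (0, -183) mm, lower than the wheel's top.
- wheel (a joint): Angle of the wheel (aluminium disc of 300 mm diameter, top face 55 mm above the work surface) about its upright axis, rad, growing anticlockwise seen from above. It starts between 0 and 0.25 and ends at a hard stop at 2.35. Bearing friction about 0.15 N m; a spring catch must be overcome (roughly 7 N more at the peg, hardest at about 2.28) and then holds the wheel against the stop at 2.35.
- wheel_axis (a point): Centre of the wheel's top face, on its axis, 55 mm above the work surface. Turns with the wheel.
- wheel_peg (a point): Point on the axis of the upright round steel peg that turns the wheel: 18 mm diameter, standing 70 mm above the wheel's face, 125 mm from the wheel's axis; fixed to the wheel. This point lies 20 mm below the peg's top. Does not itself spin.
- carrier_grip (a point): Centre of the carrying board's bar handle: a wooden bar 120 mm long (along the board's x), 14 mm thick (along its y) and 24 mm high, centred above the board, 84 mm above its underside; clear for 94 mm between its two uprights, its underside 27 mm higher than the cups' rims. Axes as the board's.
- carrier: The loose plywood carrying board, 120 x 100 mm with a 14 mm high rim (floor and rim 5 mm thick) and the bar handle along its x on two uprights, 96 mm high in all, about 0.3 kg; origin at the centre of its underside, z up. At first it stands on the wheel under the bridge, the bar roughly along the bridge, and it rides round with the wheel by friction.
- cup_a: Small white cup of biscuit ware, 32 mm across, 40 mm high, about 50 g, standing loose on the board on the +y side of the bar; origin at the centre of its underside.
- cup_b: The same sort of cup on the board's -y side.
- bottle_a: Bystander: white squeeze bottle, 48 mm across, 150 mm high; origin at the centre of its underside.
- bottle_b: Bystander: grey bottle, 42 mm across, 130 mm high; origin at the centre of its underside.
- mug: Bystander: white mug, 72 mm across, 85 mm high; origin at the centre of its underside.
- plates: Bystander: stack of saucers, 120 mm across, 26 mm high; origin at the centre of its underside.

How it is judged (in metres and radians):
On the way, in this order (a step that is already met when the one before it is completed fails the run):
1. the wheel is home past its catch (over 2.30 rad) with the carrying board standing on it (value of joint wheel above 2.3 rad and height (world z) of carrier below 0.065 m and contact force between carrier and stand above 0.5 N), for 0.2 s.
2. the board is held clear of the wheel, level and still, cups standing on it (height (world z) of carrier between 0.115 and 0.225 m and angle between carrier's own z axis and vertical below 0.09 rad and linear speed of carrier below 0.03 m/s and angular speed of carrier below 0.2 rad/s and contact force between carrier and the fingers above 1 N and contact force between carrier and stand below 0.05 N and angle between each of cup_a, cup_b's own z axis and vertical below 0.2 rad and z of cup_a in the frame of carrier between -0.002 and 0.012 m and distance between each of cup_a, cup_b and carrier below 0.068 m and z of cup_b in the frame of carrier between -0.002 and 0.012 m), for 2 s.
At the end, for the whole second after the job is handed in: The wheel is home (joint over 2.30 rad); the carrying board's underside is 60 to 170 mm above the wheel's face, within 0.09 rad of level, still (under 0.03 m/s and 0.2 rad/s), gripped by the fingers and touching neither wheel nor bridge, and both cups stand upright on its floor (within 0.2 rad) (all of step 2 and value of joint wheel above 2.3 rad); the arm keeps its last pose, push and grip.
It fails at once if a cup topples (angle between any of cup_a, cup_b's own z axis and vertical above 0.4 rad).
It fails at once if the board is tipped by more than 0.3 rad (angle between carrier's own z axis and vertical above 0.3 rad).
It fails at once if a bystander is moved by more than 30 mm or tipped (distance of any of bottle_a, bottle_b, mug, plates from where it was at the start of the episode above 0.03 m or angle between any of bottle_a, bottle_b, mug, plates's own z axis and vertical above 0.4 rad).
It also fails if it takes over 67 s, if anything falls off the work surface, if the arm or the gripper's body presses on something with over 40 N, if the wrist force passes 120 N, or if a joint passes its speed limit or range.

## Working session

There is one attempt and no reset: what is moved stays moved. The work goes in short steps, Python scripts to look and compute and a tool call to move; the robot and the scene stay as the last step left them, time stands still between calls to the robot, and variables do not carry over. Pictures are saved under pics/ and viewed, and the job is handed in when it is done.

Besides the shell and the picture viewer there is one more tool, called after "Request:" by a JSON object that holds its "fn" and its "kwargs", one argument or row to a line. send_rows: Moves the arm, as the interface text tells. Its arguments: {"type":"object","properties":{"targets":{"type":"array","items":{"type":"array","items":{"type":"array","items":{"type":"number"}}}}},"required":["targets"]}

```bash
mkdir -p pics; python3 - <<'E'
from plant import *
import cv2
print(get_obs()); print(grasp_offset)
for n in ("side","top"):
    im=capture(n); cv2.imwrite(f"pics/{n}0.png",im[:,:,::-1]); print(n,camera_model(n))
E
```

```text
{'time': 0.0, 'joint_positions': array([-1.27999023e+00,  3.42732102e-01,  1.52501597e+00, -1.49837746e-05,
        1.27538660e+00, -1.46018837e-01]), 'dq': array([ 0.00139046,  0.00041156,  0.00120874, -0.00109782,  0.00040664,
       -0.00127596]), 'tau': array([-2.63285358e-03, -4.31254399e+01, -2.44224483e+01,  7.13691255e-02,
        5.58120373e-02, -1.47902188e-04]), 'tool_pos': array([ 221.99892686, -475.30783048,  226.04045903]), 'tcp_rot': array([-3.14006497e+00, -2.10188090e-04,  4.36829142e-01]), 'contact_force': array([-0.20543381, -0.13786164, -0.52429425]), 'moment': array([ 0.0065626 , -0.02829535,  0.01637358]), 'grip_width': 91.557304100184}
-18.8
side {'K': array([[451.54780478,   0.        , 282.32053236],
       [  0.        , 451.54780478, 202.05888209],
       [  0.        ,   0.        ,   1.        ]]), 'k1': -0.07269055799932835, 'world_to_cam': array([[-8.15379753e-01, -5.78866895e-01,  8.30518467e-03,
         4.78809553e+02],
       [ 3.87323715e-01, -5.34801538e-01,  7.50977799e-01,
        -2.99190955e+02],
       [-4.30274561e-01,  6.15548888e-01,  6.60275222e-01,
        -9.20682592e+02],
       [ 0.00000000e+00,  0.00000000e+00,  0.00000000e+00,
         1.00000000e+00]])}
top {'K': array([[394.72111934,   0.        , 271.02185524],
       [  0.        , 394.72111934, 203.84915609],
       [  0.        ,   0.        ,   1.        ]]), 'k1': -0.012083633898620945, 'world_to_cam': array([[ 2.34300854e-02, -9.99151233e-01,  3.38798656e-02,
        -5.04548266e+01],
       [ 9.80511990e-01,  2.95787264e-02,  1.94219815e-01,
        -6.04827644e+02],
       [-1.95057091e-01,  2.86690276e-02,  9.80372795e-01,
        -1.16252296e+03],
       [ 0.00000000e+00,  0.00000000e+00,  0.00000000e+00,
         1.00000000e+00]])}
```

View pics/side0.png

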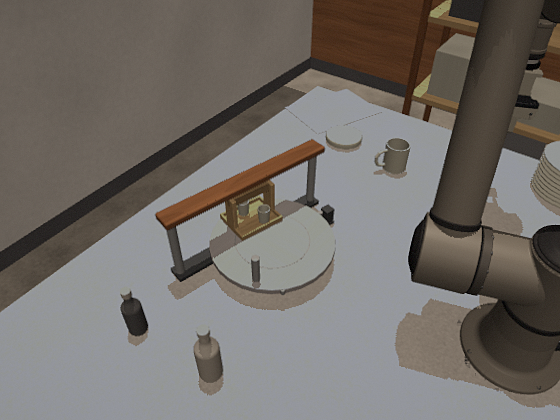

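View pics/top0.png

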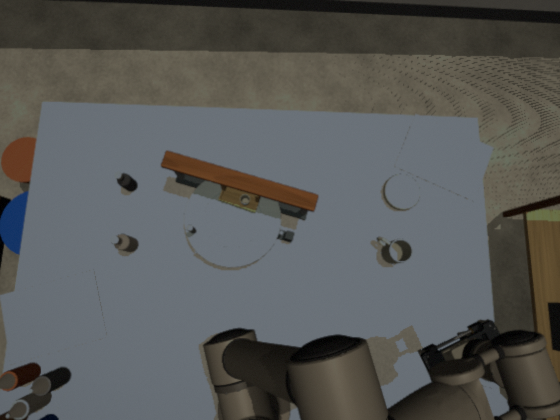

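The side view shows the wheel at about (273,240), the peg at (255,268), and the board with its cups at (250,212) under the bridge. The catch block is at (327,214), the bottles at (134,315) and (208,358), and the mug at (397,155). In the top view the wheel is at about (231,225), the peg at (192,230), and the catch block at (286,236). Next I'll triangulate.

```bash
cat > h.py <<'E'
from plant import *
import numpy as np, cv2
from scipy.optimize import least_squares
def proj(n,P):
    m=camera_model(n);T=m["world_to_cam"];p=T[:3,:3]@np.asarray(P,float)+T[:3,3]
    s=np.array([p[0],-p[1]])/(-p[2]); s=s*(1+m["k1"]*(s@s)); K=m["K"]
    return np.array([K[1,1]*s[1]+K[1,2],K[0,0]*s[0]+K[0,2]]) # row,col
def tri(obs,x0=(550,0,100)):
    f=lambda P:np.concatenate([proj(n,P)-np.asarray(l) for n,l in obs])
    r=least_squares(f,x0); return r.x,np.abs(r.fun).max()
def onz(n,l,z):
    r=least_squares(lambda q:proj(n,[q[0],q[1],z])-np.asarray(l),[550,0]); return r.x
def snap(n,tag,pts=()):
    im=capture(n)[:,:,::-1].copy()
    for P in pts:
        r,c=proj(n,P); cv2.circle(im,(int(round(c)),int(round(r))),2,(0,0,255),-1)
    cv2.imwrite(f"pics/{tag}.png",im); return im
E
python3 - <<'E'
from h import *
capture("side");capture("top")
for l in ["wheel_axis","wheel_peg","carrier_grip","carrier","stand","cup_a","bottle_a","bottle_b","mug","plates"]:
    d={n:place_of(l,n) for n in("side","top")}
    for n in d: print(l,n,[(np.round(e["location"],1).tolist(),round(e["conf"],2)) for e in d[n][:3]])
    if d["side"] and d["top"]:
        P,e=tri([(n,d[n][0]["location"]) for n in d]); print("   ->",P.round(1),round(e,2))
E
```

```text
wheel_axis side [([242.1, 270.4], 0.75), ([142.5, 345.0], 0.42)]
wheel_axis top [([215.9, 230.4], 0.55)]
   -> [562.9  88.6  44.5] 1.34
wheel_peg side [([264.4, 255.5], 0.92)]
wheel_peg top [([227.0, 189.7], 0.98), ([221.0, 235.7], 0.74)]
   -> [517.1 202.1 101.1] 1.43
carrier_grip side [([191.8, 247.5], 0.9)]
carrier_grip top [([187.7, 243.5], 0.92), ([193.6, 399.6], 0.69)]
   -> [645.1  53.8 134.5] 2.78
carrier side [([216.1, 249.4], 0.89), ([241.0, 272.4], 0.6)]
carrier top [([192.7, 240.6], 0.57), ([198.1, 245.0], 0.3)]
   -> [640.5  62.5  65.7] 1.05
stand side [([254.7, 272.0], 0.68)]
stand top [([223.0, 233.7], 0.77)]
   -> [555.6  84.3  -1.1] 1.18
cup_a side [([214.3, 243.4], 0.58), ([219.4, 264.0], 0.56)]
cup_a top [([199.8, 243.9], 0.42)]
   -> [640.   62.8  66.9] 8.1
bottle_a side [([326.5, 138.2], 0.64), ([373.2, 211.3], 0.61)]
bottle_a top [([244.6, 133.0], 0.62), ([183.8, 126.9], 0.51)]
   -> [562.2 431.   87.3] 32.74
bottle_b side [([326.5, 138.2], 0.64), ([373.2, 211.3], 0.61)]
bottle_b top [([244.6, 133.0], 0.62), ([183.8, 126.9], 0.51)]
   -> [562.2 431.   87.3] 32.74
mug side [([167.4, 394.3], 0.64)]
mug top [([252.4, 390.3], 0.81)]
   -> [ 468.3 -424.7   -2.7] 0.79
plates side [([142.3, 345.5], 0.9)]
plates top [([191.1, 401.0], 0.7)]
   -> [ 671.8 -474.7  -17. ] 1.97
```

```bash
python3 - <<'E'
from h import *
s=capture("side")[:,:,::-1];t=capture("top")[:,:,::-1]
cv2.imwrite("pics/sc.png",cv2.resize(s[135:300,145:345],None,fx=4,fy=3.6,interpolation=cv2.INTER_CUBIC)[:600])
cv2.imwrite("pics/tc.png",cv2.resize(t[145:280,155:325],None,fx=4.4,fy=4.4,interpolation=cv2.INTER_CUBIC))
E
```

```text
(no output)
```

View pics/sc.png

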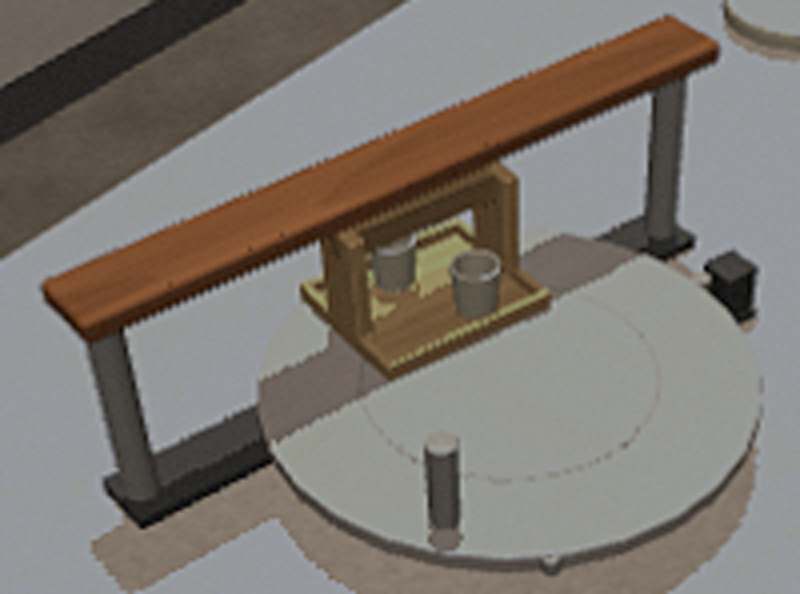

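View pics/tc.png

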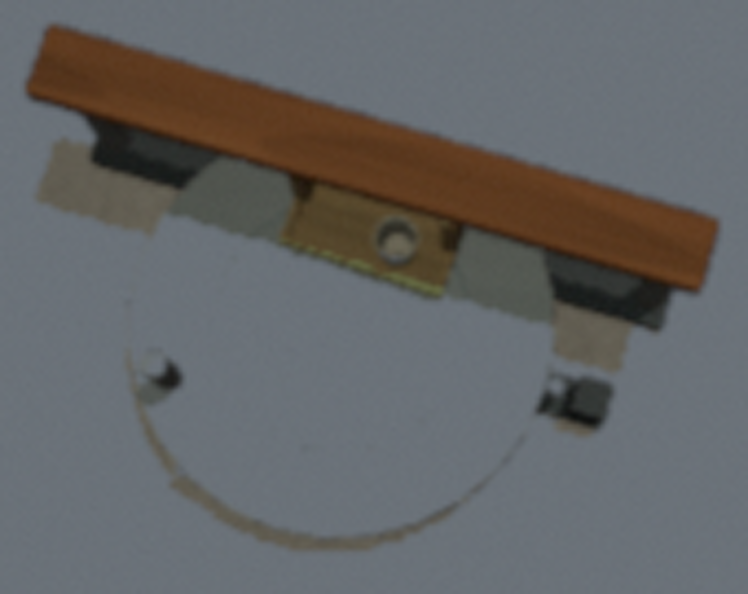

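```bash
python3 - <<'E'
from h import *
o=[]
C=[(115,225,190),(65,225,190),(115,-225,190),(65,-225,190)]
S=[(45,287),(88,325),(668,15),(718,47)]; T=[(50,27),(30,92),(717,220),(700,285)]
for c,s,t in zip(C,S,T):
    o+= [("side",(135+s[1]/3.6,145+s[0]/4),c),("top",(145+t[1]/4.4,155+t[0]/4.4),c)]
def W(q,c):
    a=q[2];return [q[0]+c[0]*np.cos(a)-c[1]*np.sin(a),q[1]+c[0]*np.sin(a)+c[1]*np.cos(a),c[2]]
def f(q,oo): return np.concatenate([proj(n,W(q,c))-np.array(l) for n,l,c in oo])
for oo in (o,o[::2],o[1::2]):
    r=least_squares(f,[560,87,-.2],args=(oo,)); print(r.x.round(3),r.fun.round(1))
o2=[("side",(135+250/3.6-1,145+735/4),(0,0,0))]
r=least_squares(f,[560,87,-.2],args=(o,));q=r.x
for n in("side","top"):
    im=capture(n)[:,:,::-1].copy()
    for a in np.arange(0,6.28,.1):
        rr,c=proj(n,W(q,(150*np.cos(a),150*np.sin(a),55)));im[int(round(rr)),int(round(c))]=(0,0,255)
    for p in [(0,0,55),(0,-183,50)]:
        rr,c=proj(n,W(q,p));im[int(round(rr)),int(round(c))]=(255,0,255)
    cr=im[135:300,145:345]
    cv2.imwrite(f"pics/{n}_fit.png",cv2.resize(cr,None,fx=4,fy=3.6,interpolation=cv2.INTER_NEAREST))
E
```

```text
[ 5.55432e+02  8.30640e+01 -2.53000e-01] [-2.1 -1.5 -0.3 -1.6  0.2 -0.4  1.4 -2.9 -2.2  0.4 -0.4  1.  -2.6  1.5
  1.8  0.4]
[ 5.52373e+02  8.58960e+01 -2.49000e-01] [-0.5 -1.4  1.9 -0.3 -1.4  0.4 -1.8  1.6]
[ 5.57579e+02  8.14350e+01 -2.57000e-01] [-1.3 -0.7  0.3 -2.  -0.8  1.7  1.4  1. ]
```

View pics/side_fit.png

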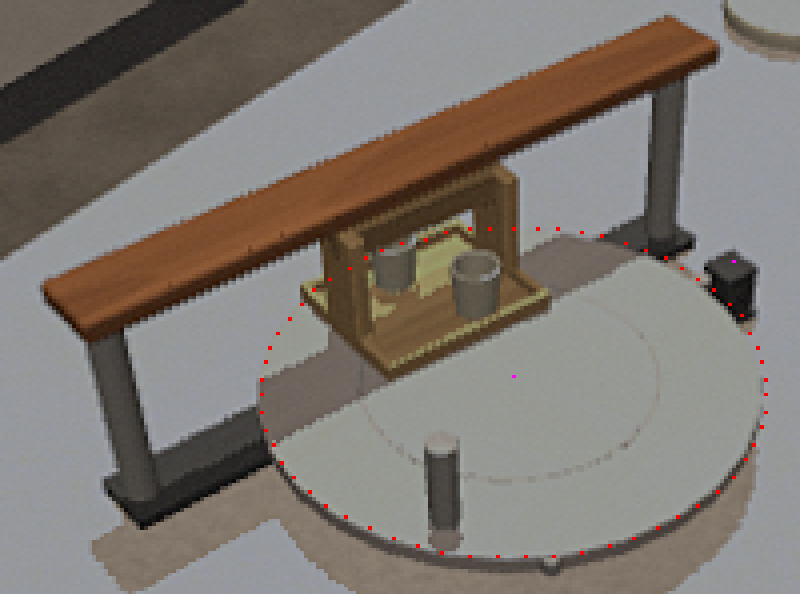

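View pics/top_fit.png

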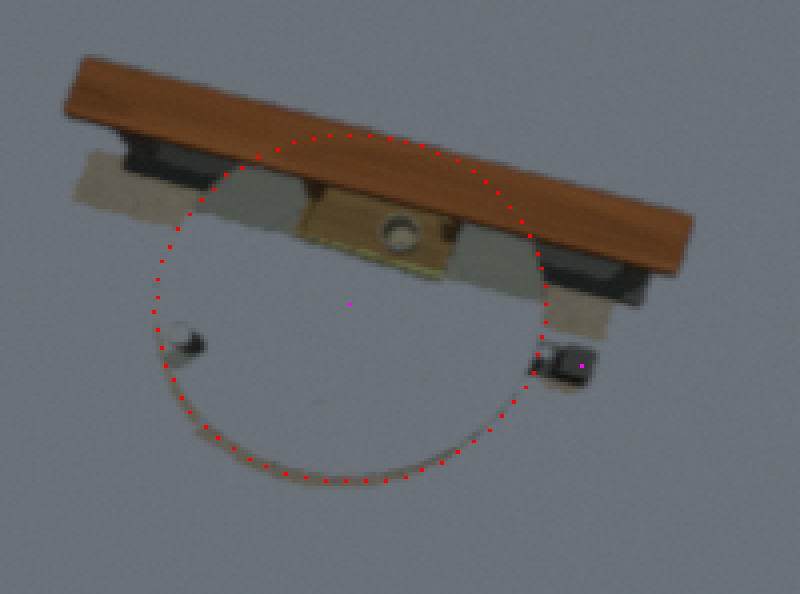

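```bash
cat >> h.py <<'E'
def rows(cmd,wps,dec=1):
    """cmd,(x,y,z,yaw_deg); wps list of same; all rows relative to cmd, tool down. prints rows and rounded reached pose"""
    a=np.radians(cmd[3]);out=[]
    for w in wps:
        d=np.array(w[:3])-np.array(cmd[:3])
        out.append([0,0,round(-(w[3]-cmd[3]),1),round(d[0]*np.cos(a)+d[1]*np.sin(a),dec),round(d[0]*np.sin(a)-d[1]*np.cos(a),dec),round(-d[2],dec)])
    return out
def plan(cmd,wps):
    """split into calls of 5"""
    i=0
    while i<len(wps):
        print([r for r in rows(cmd,wps[i:i+5])]); cmd=wps[min(i+5,len(wps))-1]; i+=5
    print("end",np.round(cmd,1))
def lerp(a,b,n): return [tuple(np.array(a)+(np.array(b)-np.array(a))*k/n) for k in range(1,n+1)]
E
python3 - <<'E'
from h import *
# refined points
print("pegtop",onz("side",(257.2,255),125),onz("top",(226.8,189.8),125), tri([("side",(257.2,255)),("top",(226.8,189.8))]))
print("pegpt",onz("side",(264.4,255.5),105),onz("top",(227,189.7),105))
print("axis",onz("side",(242.1,270.4),55),onz("top",(215.9,230.4),55))
for s,t in (((326.5,138.2),(183.8,126.9)),((373.2,211.3),(244.6,133.))): print("bottle",tri([("side",s),("top",t)]))
s=(222.1,-475.7,226.7,25.0);m=(430,-200,250,60.);e=(505,100,250,100.);p=(517,202,170,108.)
plan(s,lerp(s,m,10)+lerp(m,e,9)+lerp(e,p,5))
E
```

```text
pegtop [514.31776102 202.3355808 ] [518.69163845 199.86788619] (array([517.64728277, 199.75250353, 120.79828421]), np.float64(0.5594016034909828))
pegpt [512.56653886 203.93167049] [520.76125125 203.63305688]
axis [554.28144953  95.74030668] [565.36468391  89.92200098]
bottle (array([660.16057447, 424.73202519,  14.28082342]), np.float64(2.0430775241199797))
bottle (array([475.36656502, 401.38901546, -14.80077099]), np.float64(0.12021257344844116))
[[0, 0, np.float64(-3.5), np.float64(30.5), np.float64(-16.2), np.float64(-2.3)], [0, 0, np.float64(-7.0), np.float64(61.0), np.float64(-32.4), np.float64(-4.7)], [0, 0, np.float64(-10.5), np.float64(91.5), np.float64(-48.6), np.float64(-7.0)], [0, 0, np.float64(-14.0), np.float64(122.0), np.float64(-64.8), np.float64(-9.3)], [0, 0, np.float64(-17.5), np.float64(152.5), np.float64(-81.0), np.float64(-11.7)]]
[[0, 0, np.float64(-3.5), np.float64(34.0), np.float64(-6.3), np.float64(-2.3)], [0, 0, np.float64(-7.0), np.float64(67.9), np.float64(-12.6), np.float64(-4.7)], [0, 0, np.float64(-10.5), np.float64(101.9), np.float64(-18.8), np.float6
[... 637 characters left out ...]
at64(3.7), np.float64(-0.0)], [0, 0, np.float64(-8.9), np.float64(68.3), np.float64(7.5), np.float64(-0.0)], [0, 0, np.float64(-13.3), np.float64(102.5), np.float64(11.2), np.float64(-0.0)], [0, 0, np.float64(-17.8), np.float64(136.6), np.float64(15.0), np.float64(-0.0)], [0, 0, np.float64(-19.4), np.float64(157.2), np.float64(14.6), np.float64(16.0)]]
[[0, 0, np.float64(-1.6), np.float64(19.5), np.float64(6.5), np.float64(16.0)], [0, 0, np.float64(-3.2), np.float64(39.0), np.float64(12.9), np.float64(32.0)], [0, 0, np.float64(-4.8), np.float64(58.5), np.float64(19.4), np.float64(48.0)], [0, 0, np.float64(-6.4), np.float64(78.0), np.float64(25.8), np.float64(64.0)]]
end [517. 202. 170. 108.]
```

Request:
{"fn": "send_rows", "kwargs": {
  "targets": [
    [[0,0,-3.5,30,-16,-2,-1],[0,0,-7,61,-32,-5,-1],[0,0,-10.5,91,-49,-7,-1],[0,0,-14,122,-65,-9,-1],[0,0,-17.5,152,-81,-12,-1]]
  ]
}}

```text
time: 1.82
tool_pos: [326.2, -336.5, 238.8]
tcp_rot: [3.142, -0.0, 0.745]
contact_force: [1.1, 0.3, 1.1]
grip_width: 91.7
```

Request:
{"fn": "send_rows", "kwargs": {
  "targets": [
    [[0,0,-3.5,34,-6,-2,-1],[0,0,-7,68,-13,-5,-1],[0,0,-10.5,102,-19,-7,-1],[0,0,-14,136,-25,-9,-1],[0,0,-17.5,170,-31,-12,-1]]
  ]
}}

```text
time: 2.23
tool_pos: [430.6, -198.7, 250.9]
tcp_rot: [3.141, 0.0, 1.051]
contact_force: [0.4, -0.7, -0.1]
grip_width: 91.5
```

Request:
{"fn": "send_rows", "kwargs": {
  "targets": [
    [[0,0,-4.4,33,-9,0,-1],[0,0,-8.9,66,-19,0,-1],[0,0,-13.3,99,-28,0,-1],[0,0,-17.8,132,-38,0,-1],[0,0,-22.2,165,-47,0,-1]]
  ]
}}

```text
time: 2.65
tool_pos: [471.7, -32.1, 250.9]
tcp_rot: [3.141, 0.0, 1.439]
contact_force: [1.2, -0.7, -0.2]
grip_width: 91.7
```

Request:
{"fn": "send_rows", "kwargs": {
  "targets": [
    [[0,0,-4.4,34,4,0,-1],[0,0,-8.9,68,7,0,-1],[0,0,-13.3,102,11,0,-1],[0,0,-17.8,137,15,0,-1],[0,0,-17.8,137,15,0,-1]]
  ]
}}

```text
time: 3.07
tool_pos: [505.7, 105.0, 250.6]
tcp_rot: [3.14, -0.002, 1.754]
contact_force: [0.2, 0.5, -0.6]
grip_width: 91.5
```

```bash
python3 - <<'E'
from h import *
print(get_obs()['tool_pos'],np.degrees(get_obs()['tcp_rot']))
s=(505.7,105,250.6,100.4); p=(517,201,150,108.)
plan(s,lerp(s,p,5))
E
```

```text
[505.67043405 104.99814857 250.58137714] [ 1.79933718e+02 -1.19608568e-01  1.00512708e+02]
[[0, 0, np.float64(-1.5), np.float64(18.5), np.float64(5.7), np.float64(20.1)], [0, 0, np.float64(-3.0), np.float64(37.0), np.float64(11.4), np.float64(40.2)], [0, 0, np.float64(-4.6), np.float64(55.4), np.float64(17.1), np.float64(60.4)], [0, 0, np.float64(-6.1), np.float64(73.9), np.float64(22.8), np.float64(80.5)], [0, 0, np.float64(-7.6), np.float64(92.4), np.float64(28.4), np.float64(100.6)]]
end [517. 201. 150. 108.]
```

Request:
{"fn": "send_rows", "kwargs": {
  "targets": [
    [[0,0,-2,23,7,25,-1],[0,0,-4,46,14,50,-1],[0,0,-6,69,21,75,-1],[0,0,-7.6,92,28,100,-1],[0,0,-7.6,92,28,100,-1]]
  ]
}}

```text
time: 3.48
tool_pos: [514.0, 197.7, 145.7]
tcp_rot: [-3.134, -0.002, 1.882]
contact_force: [-0.7, -0.3, 0.2]
grip_width: 91.8
```

```bash
python3 - <<'E'
from h import *
print(get_obs()['tool_pos'],np.degrees(get_obs()['tcp_rot']))
s=snap("side","s1");t=snap("top","t1")
cv2.imwrite("pics/s1c.png",np.hstack([cv2.resize(s[180:300,200:320],None,fx=3.3,fy=3.3,interpolation=cv2.INTER_CUBIC),cv2.resize(t[170:290,130:250],None,fx=3.3,fy=3.3,interpolation=cv2.INTER_CUBIC)]))
E
```

```text
[513.9639911  197.74988562 145.73042894] [-1.79552537e+02 -1.01520169e-01  1.07818574e+02]
```

View pics/s1c.png

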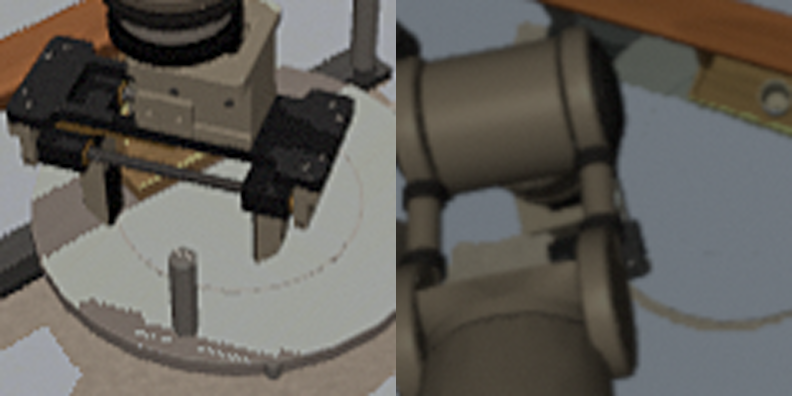

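```bash
python3 - <<'E'
from h import *
for z in (125,105): print(proj("side",(517,201,z)),proj("side",(514,197.7,z)))
s=(514,197.7,145.7,107.8); p=(516,202,88,108.)
plan(s,lerp(s,p,5))
E
```

```text
[256.24122168 254.37637568] [255.91136469 256.4922791 ]
[262.60154811 254.69300766] [262.27180551 256.77873183]
[[0, 0, np.float64(-0.0), np.float64(0.7), np.float64(0.6), np.float64(11.5)], [0, 0, np.float64(-0.1), np.float64(1.4), np.float64(1.3), np.float64(23.1)], [0, 0, np.float64(-0.1), np.float64(2.1), np.float64(1.9), np.float64(34.6)], [0, 0, np.float64(-0.2), np.float64(2.8), np.float64(2.6), np.float64(46.2)], [0, 0, np.float64(-0.2), np.float64(3.5), np.float64(3.2), np.float64(57.7)]]
end [516. 202.  88. 108.]
```

Request:
{"fn": "send_rows", "kwargs": {
  "targets": [
    [[0,0,0,1,1,12,-1],[0,0,0,2,2,26,-1],[0,0,0,3,3,42,-1],[0,0,0,3,3,57,-1],[0,0,0,3,3,57,-1]]
  ]
}}

```text
time: 4.0
tool_pos: [517.9, 197.5, 92.7]
tcp_rot: [-3.139, 0.0, 1.877]
contact_force: [-0.5, -0.0, -0.3]
grip_width: 91.6
```

Request:
{"fn": "send_rows", "kwargs": {
  "targets": [
    [[0,0,0,0,0,0,0.3],[0,0,0,0,0,0,0.4],[0,0,0,0,0,0,0.5],[0,0,0,0,0,0,0.5],[0,0,0,0,0,0,0.5]]
  ]
}}

```text
time: 4.42
tool_pos: [518.9, 199.1, 94.5]
tcp_rot: [3.14, 0.0, 1.878]
contact_force: [-0.6, 0.3, 0.1]
grip_width: 63.4
```

```bash
python3 - <<'E'
from h import *
o=get_obs();print(o['tool_pos'],np.degrees(o['tcp_rot']),o['joint_positions'])
s=snap("side","s2")
cv2.imwrite("pics/s2c.png",cv2.resize(s[150:300,180:340],None,fx=4,fy=4,interpolation=cv2.INTER_CUBIC))
E
```

```text
[518.92864985 199.07812905  94.54545978] [1.79920344e+02 1.35354057e-02 1.07620126e+02] [ 2.28495455e-01  5.33422707e-01  1.61471587e+00 -1.50196181e-04
  9.92049507e-01 -7.89518646e-02]
```

View pics/s2c.png

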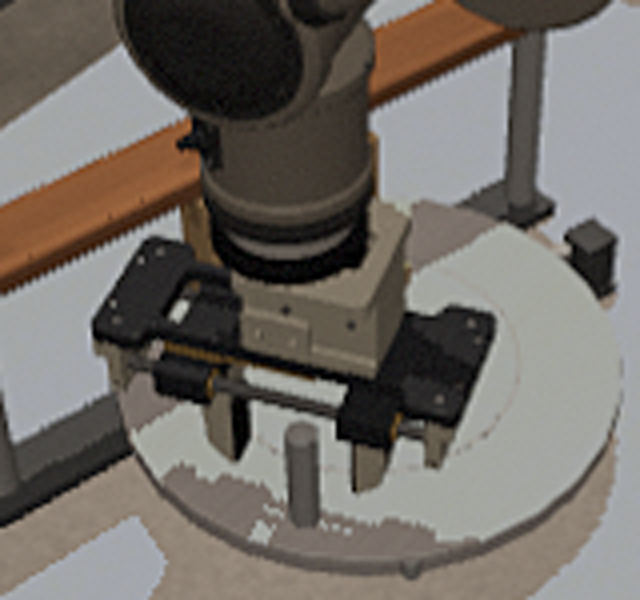

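Request:
{"fn": "send_rows", "kwargs": {
  "targets": [
    [[0,0,0,3,-1.5,6,0.55],[0,0,0,3,-1.5,6,0.6],[0,0,0,3,-1.5,6,0.7],[0,0,0,3,-1.5,6,0.8],[0,0,0,3,-1.5,6,1]]
  ]
}}

```text
time: 4.88
tool_pos: [516.2, 201.5, 87.6]
tcp_rot: [-3.142, 0.0, 1.879]
contact_force: [1.1, -0.3, 0.2]
grip_width: 25.7
```

Request:
{"fn": "send_rows", "kwargs": {
  "targets": [
    [[0,0,0,0,0,0,1],[0,0,0,0,0,0,1],[0,0,0,0,0,0,1],[0,0,0,0,0,0,1],[0,0,0,0,0,0,1]]
  ]
}}

```text
time: 5.3
tool_pos: [516.2, 201.5, 87.7]
tcp_rot: [3.142, 0.0, 1.878]
contact_force: [0.1, 0.2, 0.5]
grip_width: 17.3
```

```bash
cat >> h.py <<'E'
C=np.array([556,83.5]);R0=124.5;PH=108.6
def arc(t,z=87.6,k=0.6,y0=107.6):
    a=np.radians(PH+t); return (C[0]+R0*np.cos(a),C[1]+R0*np.sin(a),z,y0+k*t)
def arcrows(cmd,ts,**kw):
    for r in rows(cmd,[arc(t,**kw) for t in ts]): print([float(v) for v in r])
E
python3 - <<'E'
from h import *
print(arc(0))
for ts in ([1,2.5,4,6,8],[10,12,14,16,18],[20,22,24,26,28],[30,32,34,36,38]):
    c=arc(0) if ts[0]==1 else arc(ts[0]-2); 
    if ts[0]==1: c=(516.2,201.5,87.6,107.6)
    arcrows(c,ts);print(arc(ts[-1]))
E
```

```text
(np.float64(516.2895659923903), np.float64(201.4971670461934), 87.6, 107.6)
[0.0, 0.0, -0.6, -0.1, -2.1, -0.0]
[0.0, 0.0, -1.5, -0.2, -5.3, -0.0]
[0.0, 0.0, -2.4, -0.5, -8.6, -0.0]
[0.0, 0.0, -3.6, -0.9, -12.9, -0.0]
[0.0, 0.0, -4.8, -1.5, -17.2, -0.0]
(np.float64(500.2539935640732), np.float64(194.82220248650134), 87.6, 112.39999999999999)
[0.0, 0.0, -1.2, -0.4, -4.3, -0.0]
[0.0, 0.0, -2.4, -0.9, -8.6, -0.0]
[0.0, 0.0, -3.6, -1.6, -12.9, -0.0]
[0.0, 0.0, -4.8, -2.5, -17.2, -0.0]
[0.0, 0.0, -6.0, -3.5, -21.4, -0.0]
(np.float64(481.7700030667809), np.float64(183.4507756612938), 87.6, 118.39999999999999)
[0.0, 0.0, -1.2, -0.7, -4.3, -0.0]
[0.0, 0.0, -2.4, -1.5, -8.6, -0.0]
[0.0, 0.0, -3.6, -2.5, -12.8, -0.0]
[0.0, 0.0, -4.8, -3.7, -17.0, -0.0]
[0.0, 0.0, -6.0, -5.0, -21.1, -0.0]
(np.float64(465.5414534641135), np.float64(169.04239509515068), 87.6, 124.39999999999999)
[0.0, 0.0, -1.2, -1.0, -4.2, -0.0]
[0.0, 0.0, -2.4, -2.1, -8.4, -0.0]
[0.0, 0.0, -3.6, -3.4, -12.6, -0.0]
[0.0, 0.0, -4.8, -4.8, -16.7, -0.0]
[0.0, 0.0, -6.0, -6.4, -20.7, -0.0]
(np.float64(452.0614410237059), np.float64(152.03485214058196), 87.6, 130.4)
```

Request:
{"fn": "send_rows", "kwargs": {
  "targets": [
    [[0,0,-0.6,-0.1,-2.1,0,1],[0,0,-1.5,-0.2,-5.3,0,1],[0,0,-2.4,-0.5,-8.6,0,1],[0,0,-3.6,-0.9,-12.9,0,1],[0,0,-4.8,-1.5,-17.2,0,1]]
  ]
}}

```text
time: 5.72
tool_pos: [500.3, 194.8, 87.8]
tcp_rot: [3.141, 0.0, 1.965]
contact_force: [4.7, 0.4, -3.1]
grip_width: 17.7
```

Request:
{"fn": "send_rows", "kwargs": {
  "targets": [
    [[0,0,-1.2,-0.4,-4.3,0,1],[0,0,-2.4,-0.9,-8.6,0,1],[0,0,-3.6,-1.6,-12.9,0,1],[0,0,-4.8,-2.5,-17.2,0,1],[0,0,-6,-3.5,-21.4,0,1]]
  ]
}}

```text
time: 6.13
tool_pos: [481.4, 183.3, 87.8]
tcp_rot: [3.141, -0.0, 2.069]
contact_force: [4.2, 1.7, -3.0]
grip_width: 17.6
```

Request:
{"fn": "send_rows", "kwargs": {
  "targets": [
    [[0,0,-1.2,-0.7,-4.3,0,1],[0,0,-2.4,-1.5,-8.6,0,1],[0,0,-3.6,-2.5,-12.8,0,1],[0,0,-4.8,-3.7,-17,0,1],[0,0,-6,-5,-21.1,0,1]]
  ]
}}

```text
time: 6.55
tool_pos: [465.1, 169.0, 87.7]
tcp_rot: [-3.141, -0.0, 2.174]
contact_force: [3.9, 3.2, -1.1]
grip_width: 17.2
```

Request:
{"fn": "send_rows", "kwargs": {
  "targets": [
    [[0,0,-1.2,-1,-4.2,0,1],[0,0,-2.4,-2.1,-8.4,0,1],[0,0,-3.6,-3.4,-12.6,0,1],[0,0,-4.8,-4.8,-16.7,0,1],[0,0,-6,-6.4,-20.7,0,1]]
  ]
}}

```text
time: 6.97
tool_pos: [451.5, 152.1, 87.8]
tcp_rot: [-3.141, -0.001, 2.278]
contact_force: [1.4, 4.4, -2.0]
grip_width: 17.8
```

```bash
python3 - <<'E'
from h import *
o=get_obs();print(o['time'],o['tool_pos'],np.degrees(o['tcp_rot']),arc(38),o['contact_force'])
s=snap("side","s3");t=snap("top","t3")
for ts in ([40,42,44,46,48],[50,52,54,56,58],[60,62,64,66,68],[70,72,74,76,78],[80,82,84,86,88]):
    print(ts[0]);arcrows(arc(ts[0]-2),ts)
E
```

```text
6.9667 [451.46981163 152.05511977  87.75242722] [-1.79987330e+02 -4.10316947e-02  1.30545484e+02] (np.float64(452.0614410237059), np.float64(152.03485214058196), 87.6, 130.4) [ 1.429824    4.44922846 -2.02826803]
40
[0.0, 0.0, -1.2, -1.3, -4.2, -0.0]
[0.0, 0.0, -2.4, -2.7, -8.3, -0.0]
[0.0, 0.0, -3.6, -4.3, -12.3, -0.0]
[0.0, 0.0, -4.8, -6.0, -16.3, -0.0]
[0.0, 0.0, -6.0, -7.8, -20.2, -0.0]
50
[0.0, 0.0, -1.2, -1.6, -4.1, -0.0]
[0.0, 0.0, -2.4, -3.3, -8.0, -0.0]
[0.0, 0.0, -3.6, -5.1, -12.0, -0.0]
[0.0, 0.0, -4.8, -7.1, -15.8, -0.0]
[0.0, 0.0, -6.0, -9.2, -19.6, -0.0]
60
[0.0, 0.0, -1.2, -1.9, -3.9, -0.0]
[0.0, 0.0, -2.4, -3.8, -7.8, -0.0]
[0.0, 0.0, -3.6, -6.0, -11.6, -0.0]
[0.0, 0.0, -4.8, -8.2, -15.3, -0.0]
[0.0, 0.0, -6.0, -10.6, -18.9, -0.0]
70
[0.0, 0.0, -1.2, -2.1, -3.8, -0.0]
[0.0, 0.0, -2.4, -4.4, -7.5, -0.0]
[0.0, 0.0, -3.6, -6.8, -11.1, -0.0]
[0.0, 0.0, -4.8, -9.3, -14.7, -0.0]
[0.0, 0.0, -6.0, -11.9, -18.2, -0.0]
80
[0.0, 0.0, -1.2, -2.4, -3.6, -0.0]
[0.0, 0.0, -2.4, -4.9, -7.2, -0.0]
[0.0, 0.0, -3.6, -7.5, -10.6, -0.0]
[0.0, 0.0, -4.8, -10.3, -14.0, -0.0]
[0.0, 0.0, -6.0, -13.1, -17.3, -0.0]
```

View pics/s3.png

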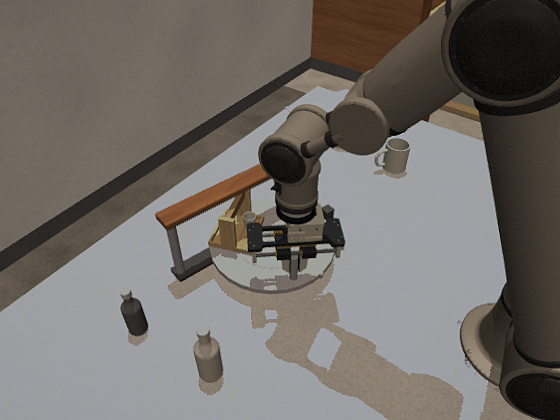

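The board is riding round with the wheel, at about (233,235) in the side view. At least one cup is visibly upright, and the contact forces are small. I'll continue.

Request:
{"fn": "send_rows", "kwargs": {
  "targets": [
    [[0,0,-1.2,-1.3,-4.2,0,1],[0,0,-2.4,-2.7,-8.3,0,1],[0,0,-3.6,-4.3,-12.3,0,1],[0,0,-4.8,-6,-16.3,0,1],[0,0,-6,-7.8,-20.2,0,1]]
  ]
}}

```text
time: 7.48
tool_pos: [441.1, 133.4, 87.7]
tcp_rot: [-3.141, -0.001, 2.382]
contact_force: [1.2, 3.5, -0.6]
grip_width: 17.7
```

Request:
{"fn": "send_rows", "kwargs": {
  "targets": [
    [[0,0,-1.2,-1.6,-4.1,0,1],[0,0,-2.4,-3.3,-8,0,1],[0,0,-3.6,-5.1,-12,0,1],[0,0,-4.8,-7.1,-15.8,0,1],[0,0,-6,-9.2,-19.6,0,1]]
  ]
}}

```text
time: 7.9
tool_pos: [434.0, 112.9, 87.7]
tcp_rot: [-3.141, -0.002, 2.487]
contact_force: [0.0, 3.9, 0.4]
grip_width: 17.4
```

Request:
{"fn": "send_rows", "kwargs": {
  "targets": [
    [[0,0,-1.2,-1.9,-3.9,0,1],[0,0,-2.4,-3.8,-7.8,0,1],[0,0,-3.6,-6,-11.6,0,1],[0,0,-4.8,-8.2,-15.3,0,1],[0,0,-6,-10.6,-18.9,0,1]]
  ]
}}

```text
time: 8.32
tool_pos: [430.6, 91.4, 87.7]
tcp_rot: [-3.141, -0.002, 2.592]
contact_force: [-2.5, 4.6, 2.7]
grip_width: 17.5
```

```bash
python3 - <<'E'
from h import *
o=get_obs();print(o['time'],o['tool_pos'],np.degrees(o['tcp_rot']),arc(68),o['contact_force'],o['joint_positions'])
E
```

```text
8.3167 [430.58377481  91.3885925   87.70876161] [-1.79959097e+02 -1.37789990e-01  1.48484344e+02] (np.float64(431.71914142349124), np.float64(90.88364351020722), 87.6, 148.39999999999998) [-2.5119917   4.56380998  2.72212214] [ 3.41528774e-02  3.71106947e-01  1.93390070e+00  9.82427357e-04
  8.38985021e-01 -9.87249705e-01]
```

Request:
{"fn": "send_rows", "kwargs": {
  "targets": [
    [[0,0,-1.2,-2.1,-3.8,0,1],[0,0,-2.4,-4.4,-7.5,0,1],[0,0,-3.6,-6.8,-11.1,0,1],[0,0,-4.8,-9.3,-14.7,0,1],[0,0,-6,-11.9,-18.2,0,1]]
  ]
}}

```text
time: 8.73
tool_pos: [431.3, 69.6, 87.7]
tcp_rot: [-3.141, -0.002, 2.696]
contact_force: [-0.2, 4.7, 2.7]
grip_width: 17.5
```

Request:
{"fn": "send_rows", "kwargs": {
  "targets": [
    [[0,0,-1.2,-2.4,-3.6,0,1],[0,0,-2.4,-4.9,-7.2,0,1],[0,0,-3.6,-7.5,-10.6,0,1],[0,0,-4.8,-10.3,-14,0,1],[0,0,-6,-13.1,-17.3,0,1]]
  ]
}}

```text
time: 9.15
tool_pos: [435.9, 48.4, 87.8]
tcp_rot: [3.142, -0.002, 2.801]
contact_force: [-0.6, 4.0, 2.0]
grip_width: 17.6
```

```bash
python3 - <<'E'
from h import *
o=get_obs();print(o['time'],o['tool_pos'],np.degrees(o['tcp_rot']),arc(88),o['contact_force'],o['joint_positions'])
snap("side","s4")
for ts in ([90,92,94,96,98],[100,102,104,106,108],[109,110.5,112,113.5,115],[116,117,118,119,120],[121,122,123,124,125],[126,127,128,129,130],[131,132,133,134,135]):
    print(ts[0]);arcrows(arc({90:88,100:98,109:108,116:115,121:120,126:125,131:130}[ts[0]]),ts)
E
```

```text
9.15 [435.85875395  48.39575267  87.78103374] [ 1.79996512e+02 -1.19780385e-01  1.60477158e+02] (np.float64(436.6888394790909), np.float64(47.93179825808078), 87.6, 160.39999999999998) [-0.57852108  4.01589092  1.96634878] [-6.49890087e-02  3.68369508e-01  1.93834811e+00  8.45417966e-04
  8.36870225e-01 -1.29561428e+00]
90
[0.0, 0.0, -1.2, -2.6, -3.5, -0.0]
[0.0, 0.0, -2.4, -5.4, -6.8, -0.0]
[0.0, 0.0, -3.6, -8.2, -10.1, -0.0]
[0.0, 0.0, -4.8, -11.2, -13.3, -0.0]
[0.0, 0.0, -6.0, -14.3, -16.3, -0.0]
100
[0.0, 0.0, -1.2, -2.9, -3.3, -0.0]
[0.0, 0.0, -2.4, -5.8, -6.4, -0.0]
[0.0, 0.0, -3.6, -8.9, -9.5, -0.0]
[0.0, 0.0, -4.8, -12.1, -12.5, -0.0]
[0.0, 0.0, -6.0, -15.4, -15.3, -0.0]
109
[0.0, 0.0, -0.6, -1.5, -1.5, -0.0]
[0.0, 0.0, -1.5, -3.9, -3.8, -0.0]
[0.0, 0.0, -2.4, -6.3, -6.0, -0.0]
[0.0, 0.0, -3.3, -8.7, -8.2, -0.0]
[0.0, 0.0, -4.2, -11.2, -10.2, -0.0]
116
[0.0, 0.0, -0.6, -1.6, -1.5, -0.0]
[0.0, 0.0, -1.2, -3.2, -2.9, -0.0]
[0.0, 0.0, -1.8, -4.9, -4.3, -0.0]
[0.0, 0.0, -2.4, -6.6, -5.7, -0.0]
[0.0, 0.0, -3.0, -8.3, -7.1, -0.0]
121
[0.0, 0.0, -0.6, -1.7, -1.4, -0.0]
[0.0, 0.0, -1.2, -3.3, -2.8, -0.0]
[0.0, 0.0, -1.8, -5.0, -4.1, -0.0]
[0.0, 0.0, -2.4, -6.8, -5.5, -0.0]
[0.0, 0.0, -3.0, -8.5, -6.8, -0.0]
126
[0.0, 0.0, -0.6, -1.7, -1.4, -0.0]
[0.0, 0.0, -1.2, -3.4, -2.7, -0.0]
[0.0, 0.0, -1.8, -5.2, -4.0, -0.0]
[0.0, 0.0, -2.4, -6.9, -5.2, -0.0]
[0.0, 0.0, -3.0, -8.7, -6.5, -0.0]
131
[0.0, 0.0, -0.6, -1.7, -1.3, -0.0]
[0.0, 0.0, -1.2, -3.5, -2.6, -0.0]
[0.0, 0.0, -1.8, -5.3, -3.8, -0.0]
[0.0, 0.0, -2.4, -7.1, -5.0, -0.0]
[0.0, 0.0, -3.0, -9.0, -6.2, -0.0]
```

View pics/s4.png

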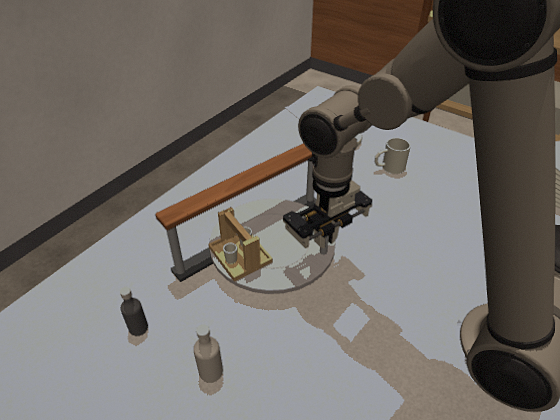

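The board now shows at about (240,247) in the side view, both cups standing, and the gripper on the peg is at (325,230). I'll continue towards the catch.

Request:
{"fn": "send_rows", "kwargs": {
  "targets": [
    [[0,0,-1.2,-2.6,-3.5,0,1],[0,0,-2.4,-5.4,-6.8,0,1],[0,0,-3.6,-8.2,-10.1,0,1],[0,0,-4.8,-11.2,-13.3,0,1],[0,0,-6,-14.3,-16.3,0,1]]
  ]
}}

```text
time: 9.62
tool_pos: [443.8, 28.3, 87.8]
tcp_rot: [3.141, -0.002, 2.905]
contact_force: [-1.2, 4.1, 4.3]
grip_width: 17.5
```

Request:
{"fn": "send_rows", "kwargs": {
  "targets": [
    [[0,0,-1.2,-2.9,-3.3,0,1],[0,0,-2.4,-5.8,-6.4,0,1],[0,0,-3.6,-8.9,-9.5,0,1],[0,0,-4.8,-12.1,-12.5,0,1],[0,0,-6,-15.4,-15.3,0,1]]
  ]
}}

```text
time: 10.03
tool_pos: [455.2, 9.9, 87.8]
tcp_rot: [3.141, -0.002, 3.01]
contact_force: [-2.3, 3.5, 4.2]
grip_width: 17.1
```

Request:
{"fn": "send_rows", "kwargs": {
  "targets": [
    [[0,0,-0.6,-1.5,-1.5,0,1],[0,0,-1.5,-3.9,-3.8,0,1],[0,0,-2.4,-6.3,-6,0,1],[0,0,-3.3,-8.7,-8.2,0,1],[0,0,-4.2,-11.2,-10.2,0,1]]
  ]
}}

```text
time: 10.45
tool_pos: [465.4, -2.1, 87.8]
tcp_rot: [3.141, -0.001, 3.084]
contact_force: [-3.8, 2.6, 5.9]
grip_width: 17.8
```

Request:
{"fn": "send_rows", "kwargs": {
  "targets": [
    [[0,0,-0.6,-1.6,-1.5,0,1],[0,0,-1.2,-3.2,-2.9,0,1],[0,0,-1.8,-4.9,-4.3,0,1],[0,0,-2.4,-6.6,-5.7,0,1],[0,0,-3,-8.3,-7.1,0,1]]
  ]
}}

```text
time: 10.87
tool_pos: [471.5, -8.1, 87.8]
tcp_rot: [3.138, -0.005, 3.135]
contact_force: [-12.0, 15.3, 16.7]
grip_width: 17.3
```

Request:
{"fn": "send_rows", "kwargs": {
  "targets": [
    [[0,0,-0.6,-1.7,-1.4,0,1],[0,0,-1.2,-3.3,-2.8,0,1],[0,0,-1.8,-5,-4.1,0,1],[0,0,-2.4,-6.8,-5.5,0,1],[0,0,-3,-8.5,-6.8,0,1]]
  ]
}}

```text
time: 11.28
tool_pos: [480.9, -15.8, 87.8]
tcp_rot: [3.14, -0.003, -3.095]
contact_force: [-9.4, 12.1, 15.8]
grip_width: 17.5
```

Request:
{"fn": "send_rows", "kwargs": {
  "targets": [
    [[0,0,-0.6,-1.7,-1.4,0,1],[0,0,-1.2,-3.4,-2.7,0,1],[0,0,-1.2,-3.4,-2.7,0,1]]
  ]
}}

```text
time: 11.53
tool_pos: [480.8, -15.8, 87.7]
tcp_rot: [3.135, -0.01, -3.075]
contact_force: [-16.7, 16.4, 20.9]
grip_width: 17.4
```

Request:
{"fn": "send_rows", "kwargs": {
  "targets": [
    [[0,0,0,-1.7,-1.3,0,1],[0,0,0,-3.4,-2.6,0,1],[0,0,0,-3.4,-2.6,0,1]]
  ]
}}

```text
time: 11.78
tool_pos: [481.6, -15.7, 87.2]
tcp_rot: [3.131, -0.016, -3.076]
contact_force: [-23.7, 27.5, 26.1]
grip_width: 17.4
```

Request:
{"fn": "send_rows", "kwargs": {
  "targets": [
    [[0,0,0.3,2.5,2,0,1],[0,0,0.6,5,4,0,1],[0,0,0.6,5,4,0,1]]
  ]
}}

```text
time: 12.03
tool_pos: [481.6, -15.7, 87.3]
tcp_rot: [3.138, -0.005, -3.086]
contact_force: [-5.9, 11.8, 6.5]
grip_width: 17.4
```

The force climbed to about 36 N in the plane with no motion, so this is the hard stop. Now I'll release the peg.

Request:
{"fn": "send_rows", "kwargs": {
  "targets": [
    [[0,0,0,0.8,0.8,0,0.5],[0,0,0,0.8,0.8,0,0],[0,0,0,0.8,0.8,0,-0.3],[0,0,0,0.8,0.8,0,-0.3],[0,0,0,0.8,0.8,0,-0.3]]
  ]
}}

```text
time: 12.45
tool_pos: [483.5, -17.5, 87.6]
tcp_rot: [-3.141, 0.0, -3.086]
contact_force: [0.4, -0.1, -0.3]
grip_width: 45.1
```

Request:
{"fn": "send_rows", "kwargs": {
  "targets": [
    [[0,0,0,0,0,-20,-0.3],[0,0,0,0,0,-50,-0.3],[0,0,0,0,0,-85,-0.3],[0,0,0,0,0,-120,-1],[0,0,0,0,0,-150,-1]]
  ]
}}

```text
time: 12.87
tool_pos: [483.5, -17.4, 240.0]
tcp_rot: [-3.141, 0.001, -3.086]
contact_force: [1.0, -0.3, -0.3]
grip_width: 68.7
```

```bash
python3 - <<'E'
from h import *
o=get_obs();print(o['time'],o['tool_pos'],np.degrees(o['tcp_rot']),o['joint_positions'])
for n in("side","top"): snap(n,n+"5")
for l in ["wheel_peg","carrier_grip","carrier","cup_a"]:
    d={n:place_of(l,n) for n in("side","top")}
    for n in d: print(l,n,[(np.round(e["location"],1).tolist(),round(e["conf"],2)) for e in d[n][:3]])
    if d["side"] and d["top"]:
        P,e=tri([(n,d[n][0]["location"]) for n in d]); print("   ->",P.round(1),round(e,2))
E
```

```text
12.8667 [483.46514883 -17.43184355 239.99603681] [-1.79965948e+02  7.74178732e-02 -1.76802342e+02] [-1.94467031e-01  2.54632120e-01  1.61072174e+00 -2.52106230e-04
  1.27478250e+00 -1.82099925e+00]
wheel_peg side [([210.0, 323.3], 0.72), ([165.6, 393.2], 0.56), ([254.7, 255.5], 0.24)]
wheel_peg top [([242.8, 263.1], 0.81)]
   -> [479.3 -12.3 117.7] 0.07
carrier_grip side [([237.7, 256.0], 0.8)]
carrier_grip top [([220.5, 201.5], 0.62)]
   -> [537.7 166.4 138.4] 0.63
carrier side [([262.7, 258.0], 0.91)]
carrier top [([223.1, 202.4], 0.84), ([193.9, 400.0], 0.19)]
   -> [535.4 171.1  65.2] 1.22
cup_a side [([271.9, 255.2], 0.63), ([255.3, 254.4], 0.57)]
cup_a top [([215.4, 210.9], 0.55), ([229.4, 198.5], 0.49)]
   -> [565.3 152.2  -4.4] 3.0
```

View pics/side5.png

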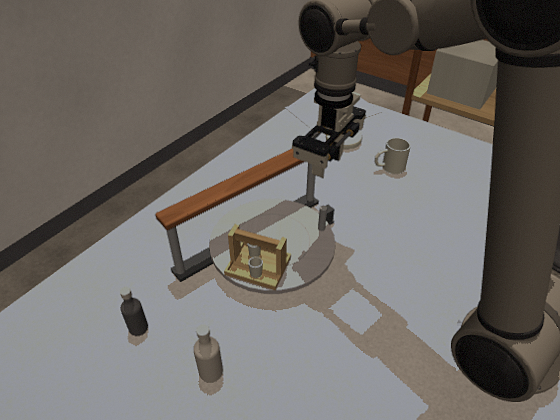

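View pics/top5.png

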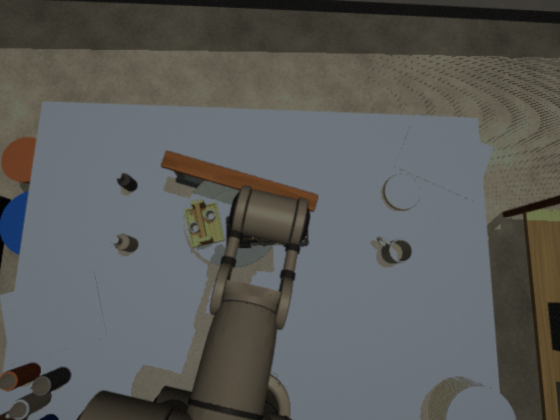

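Peg upright near the catch block at (323,215) in the side view, and the board stands clear of the bridge at (258,262) with both cups upright. Next I'll zoom in for the bar's direction.

```bash
python3 - <<'E'
from h import *
s=cv2.imread("pics/side5.png");t=cv2.imread("pics/top5.png")
cv2.imwrite("pics/c5.png",np.hstack([cv2.resize(s[215:295,215:305],(400,356),interpolation=cv2.INTER_CUBIC),cv2.resize(t[185:258,170:252],(400,356),interpolation=cv2.INTER_CUBIC)]))
E
```

```text
(no output)
```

View pics/c5.png

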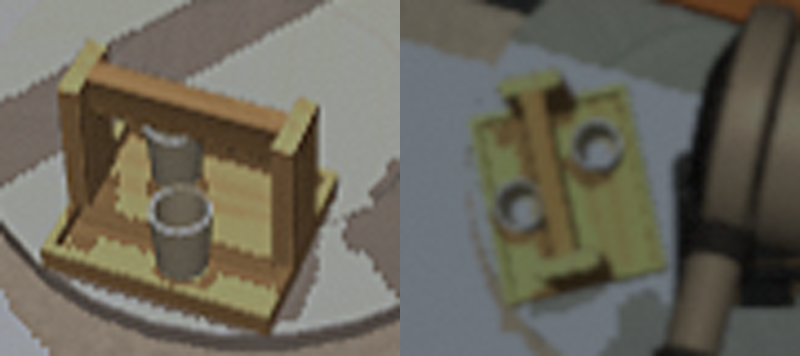

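```bash
python3 - <<'E'
from h import *
T=[(202.4,197.06),(239.3,205.3)];S=[(228.0,233.7),(242.4,281.8)]
A,e1=tri([("side",S[0]),("top",T[0])]);B,e2=tri([("side",S[1]),("top",T[1])]);print(A,e1,B,e2,(A+B)/2,np.linalg.norm(A-B))
for n,L in(("top",T),("side",S)):
    a=onz(n,L[0],151);b=onz(n,L[1],151);print(n,a,b,(a+b)/2,np.linalg.norm(a-b),np.degrees(np.arctan2(*(a-b)[::-1])))
print(np.degrees(np.arctan2(*(A-B)[:2][::-1])))
E
```

```text
[587.31397532 180.10519896 149.66575253] 0.4570281584400959 [482.4000988  151.03056352 145.23188443] 0.20340449833611274 [534.85703706 165.56788124 147.44881848] 108.95831817250628
top [585.742839   179.16458649] [481.24203633 149.97113329] [533.49243767 164.56785989] 108.50196066660592 15.608292800533036
side [587.20860187 181.3276135 ] [479.5878469  155.63489478] [533.39822439 168.48125414] 110.6451205165737 13.4271203421245
15.489574337106271
```

```bash
python3 - <<'E'
from h import *
s=(483.5,-17.4,240,-176.8);e=(535,166,240,-164.8)
plan(s,lerp(s,e,7)+[e]*3)
E
```

```text
[[0, 0, np.float64(-1.7), np.float64(-8.8), np.float64(25.7), np.float64(-0.0)], [0, 0, np.float64(-3.4), np.float64(-17.6), np.float64(51.5), np.float64(-0.0)], [0, 0, np.float64(-5.1), np.float64(-26.4), np.float64(77.2), np.float64(-0.0)], [0, 0, np.float64(-6.9), np.float64(-35.2), np.float64(103.0), np.float64(-0.0)], [0, 0, np.float64(-8.6), np.float64(-44.0), np.float64(128.7), np.float64(-0.0)]]
[[0, 0, np.float64(-1.7), np.float64(-12.5), np.float64(24.1), np.float64(-0.0)], [0, 0, np.float64(-3.4), np.float64(-25.1), np.float64(48.3), np.float64(-0.0)], [0, 0, np.float64(-3.4), np.float64(-25.1), np.float64(48.3), np.float64(-0.0)], [0, 0, np.float64(-3.4), np.float64(-25.1), np.float64(48.3), np.float64(-0.0)], [0, 0, np.float64(-3.4), np.float64(-25.1), np.float64(48.3), np.float64(-0.0)]]
end [ 535.   166.   240.  -164.8]
```

Request:
{"fn": "send_rows", "kwargs": {
  "targets": [
    [[0,0,-1.7,-9,26,0,-1],[0,0,-3.4,-18,52,0,-1],[0,0,-5.1,-26,77,0,-1],[0,0,-6.9,-35,103,0,-1],[0,0,-8.6,-44,129,0,-1]]
  ]
}}

```text
time: 13.78
tool_pos: [520.0, 115.3, 237.0]
tcp_rot: [3.142, -0.001, -2.934]
contact_force: [0.2, -0.5, 0.7]
grip_width: 92.1
```

Request:
{"fn": "send_rows", "kwargs": {
  "targets": [
    [[0,0,-1.7,-12,24,0,-1],[0,0,-3.4,-25,48,0,-1],[0,0,-3.4,-25,48,0,-1],[0,0,-3.4,-25,48,0,-1],[0,0,-3.4,-25,48,0,-1]]
  ]
}}

```text
time: 14.2
tool_pos: [534.2, 165.8, 237.0]
tcp_rot: [-3.141, -0.002, -2.876]
contact_force: [0.2, -0.7, 0.1]
grip_width: 92.1
```

```bash
python3 - <<'E'
from h import *
o=get_obs();print(o['time'],o['tool_pos'],np.degrees(o['tcp_rot']),o['joint_positions'])
s=snap("side","side6",[(535,166,139)])
cv2.imwrite("pics/c6.png",cv2.resize(s[150:300,180:330],None,fx=4,fy=4,interpolation=cv2.INTER_CUBIC))
E
```

```text
14.2 [534.22242773 165.77047985 236.99060004] [-1.79977436e+02 -9.28035750e-02 -1.64779755e+02] [ 1.64185385e-01  3.98782295e-01  1.40896959e+00 -5.71610030e-04
  1.33541232e+00 -1.67212091e+00]
```

View pics/c6.png

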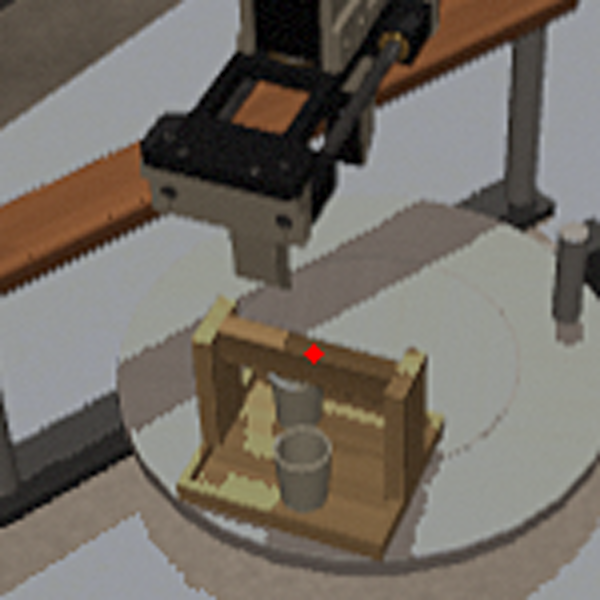

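The marker for the bar's centre falls on the middle of the bar, at (313,353) in the crop. Descending.

Request:
{"fn": "send_rows", "kwargs": {
  "targets": [
    [[0,0,0,0,0,20,-1],[0,0,0,0,0,45,-1],[0,0,0,0,0,70,-1],[0,0,0,0,0,92,-1],[0,0,0,0,0,108,-1]]
  ]
}}

```text
time: 14.67
tool_pos: [533.6, 164.7, 127.8]
tcp_rot: [-3.142, -0.002, -2.878]
contact_force: [-0.1, 0.4, -0.5]
grip_width: 91.7
```

Request:
{"fn": "send_rows", "kwargs": {
  "targets": [
    [[0,0,0,0,0,5,-1],[0,0,0,0,0,8,-1],[0,0,0,0,0,8,-0.5],[0,0,0,0,0,8,0],[0,0,0,0,0,8,0.3]]
  ]
}}

```text
time: 15.08
tool_pos: [535.4, 166.2, 123.0]
tcp_rot: [-3.141, 0.002, -2.876]
contact_force: [0.2, -1.1, -0.0]
grip_width: 76.3
```

```bash
python3 - <<'E'
from h import *
o=get_obs();print(o['time'],o['tool_pos'],np.degrees(o['tcp_rot']),o['contact_force'],o['grip_width'])
s=snap("side","side7");t=snap("top","top7")
cv2.imwrite("pics/c7.png",np.hstack([cv2.resize(s[170:310,190:330],None,fx=2.8,fy=2.8,interpolation=cv2.INTER_CUBIC),cv2.resize(t[150:290,140:280],None,fx=2.8,fy=2.8,interpolation=cv2.INTER_CUBIC)]))
E
```

```text
15.0833 [535.35277179 166.16028193 122.97449502] [-1.79977043e+02  1.32920418e-01 -1.64788940e+02] [ 0.20714046 -1.14602313 -0.00903638] 76.26116946304634
```

View pics/c7.png

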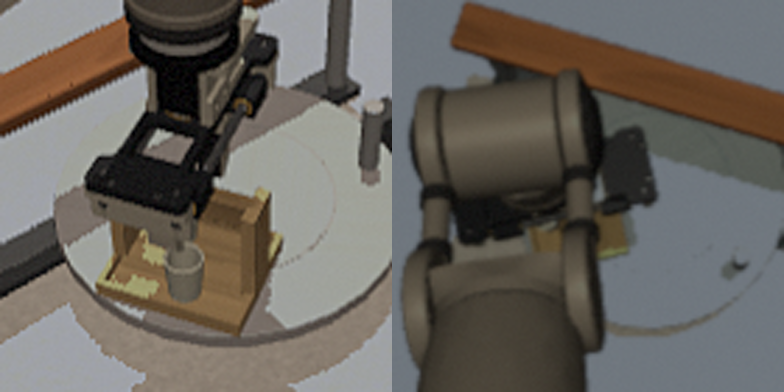

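The near finger stands beside the middle of the bar, above the cup's rim, and nothing is touching. Closing now.

Request:
{"fn": "send_rows", "kwargs": {
  "targets": [
    [[0,0,0,0,0,1,0.4],[0,0,0,0,0,2,0.5],[0,0,0,0,0,2,0.6],[0,0,0,0,0,2,0.65],[0,0,0,0,0,2,0.7]]
  ]
}}

```text
time: 15.6
tool_pos: [534.6, 166.3, 119.7]
tcp_rot: [-3.141, -0.0, -2.876]
contact_force: [0.2, 0.1, -0.8]
grip_width: 35.2
```

Request:
{"fn": "send_rows", "kwargs": {
  "targets": [
    [[0,0,0,0,0,0,0.7],[0,0,0,0,0,0,0.72],[0,0,0,0,0,0,0.74],[0,0,0,0,0,0,0.76],[0,0,0,0,0,0,0.78]]
  ]
}}

```text
time: 16.02
tool_pos: [534.5, 166.6, 119.7]
tcp_rot: [3.141, 0.0, -2.876]
contact_force: [-0.5, 1.5, 0.5]
grip_width: 13.7
```

Request:
{"fn": "send_rows", "kwargs": {
  "targets": [
    [[0,0,0,0,0,0,0.8],[0,0,0,0,0,0,0.85],[0,0,0,0,0,0,0.9],[0,0,0,0,0,0,1],[0,0,0,0,0,0,1]]
  ]
}}

```text
time: 16.43
tool_pos: [534.6, 166.4, 119.7]
tcp_rot: [3.141, 0.0, -2.876]
contact_force: [-0.5, 3.4, 0.6]
grip_width: 13.7
```

Request:
{"fn": "send_rows", "kwargs": {
  "targets": [
    [[0,0,0,0,0,0,1],[0,0,0,0,0,0,1],[0,0,0,0,0,0,1],[0,0,0,0,0,0,1]]
  ]
}}

```text
time: 16.77
tool_pos: [534.6, 166.2, 119.7]
tcp_rot: [-3.142, -0.0, -2.876]
contact_force: [-1.1, 4.3, 1.7]
grip_width: 13.8
```

The grip is at 13.8 mm, which matches the 14 mm bar. Lifting gently.

Request:
{"fn": "send_rows", "kwargs": {
  "targets": [
    [[0,0,0,0,0,-0.5,1],[0,0,0,0,0,-2,1],[0,0,0,0,0,-4,1],[0,0,0,0,0,-7,1],[0,0,0,0,0,-10,1]]
  ]
}}

```text
time: 17.18
tool_pos: [534.5, 165.9, 129.6]
tcp_rot: [-3.141, -0.001, -2.876]
contact_force: [0.6, 0.1, -4.8]
grip_width: 13.7
```

```bash
python3 - <<'E'
from h import *
o=get_obs();print(o['time'],o['tool_pos'],np.degrees(o['tcp_rot']),o['contact_force'],o['grip_width'])
s=snap("side","side8")
cv2.imwrite("pics/c8.png",cv2.resize(s[170:310,190:340],None,fx=4,fy=4,interpolation=cv2.INTER_CUBIC))
E
```

```text
17.1833 [534.49936205 165.91193895 129.63751331] [-1.79980548e+02 -4.28757425e-02 -1.64787485e+02] [ 0.57122525  0.05170245 -4.82254913] 13.714888271457909
```

View pics/c8.png

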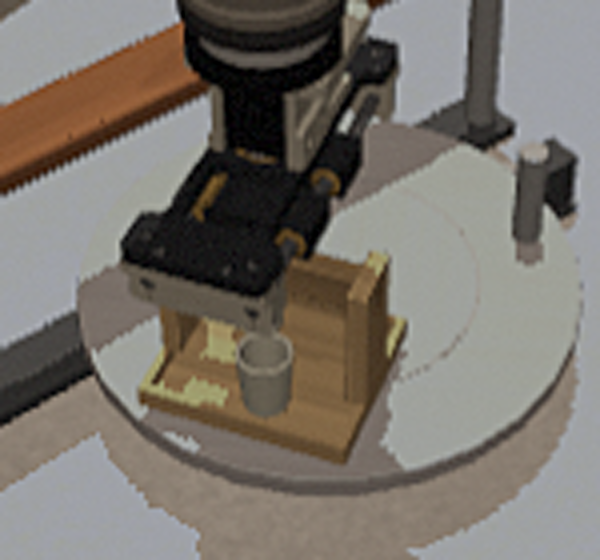

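The board is off the wheel, level, carrying about 4.8 N, and the near cup is upright at (265,375) in the crop. I'll lift on by about 90 mm.

Request:
{"fn": "send_rows", "kwargs": {
  "targets": [
    [[0,0,0,0,0,-2,1],[0,0,0,0,0,-5,1],[0,0,0,0,0,-9,1],[0,0,0,0,0,-14,1],[0,0,0,0,0,-19,1]]
  ]
}}

```text
time: 17.65
tool_pos: [534.6, 166.3, 149.3]
tcp_rot: [-3.141, 0.0, -2.876]
contact_force: [0.3, -0.5, -4.9]
grip_width: 13.7
```

Request:
{"fn": "send_rows", "kwargs": {
  "targets": [
    [[0,0,0,0,0,-5,1],[0,0,0,0,0,-10,1],[0,0,0,0,0,-15,1],[0,0,0,0,0,-20,1],[0,0,0,0,0,-25,1]]
  ]
}}

```text
time: 18.07
tool_pos: [534.6, 166.2, 174.3]
tcp_rot: [-3.142, 0.0, -2.876]
contact_force: [1.0, -0.1, -5.4]
grip_width: 14.4
```

Request:
{"fn": "send_rows", "kwargs": {
  "targets": [
    [[0,0,0,0,0,-5,1],[0,0,0,0,0,-10,1],[0,0,0,0,0,-15,1],[0,0,0,0,0,-20,1],[0,0,0,0,0,-25,1]]
  ]
}}

```text
time: 18.48
tool_pos: [534.6, 166.2, 199.2]
tcp_rot: [-3.142, -0.0, -2.876]
contact_force: [-0.0, -0.4, -4.0]
grip_width: 13.9
```

Request:
{"fn": "send_rows", "kwargs": {
  "targets": [
    [[0,0,0,0,0,-5,1],[0,0,0,0,0,-10,1],[0,0,0,0,0,-14,1],[0,0,0,0,0,-17,1],[0,0,0,0,0,-18,1]]
  ]
}}

```text
time: 18.9
tool_pos: [534.8, 166.3, 217.3]
tcp_rot: [-3.141, 0.001, -2.876]
contact_force: [0.2, -0.3, -5.2]
grip_width: 14.1
```

Request:
{"fn": "send_rows", "kwargs": {
  "targets": [
    [[0,0,0,0,0,0,1],[0,0,0,0,0,0,1],[0,0,0,0,0,0,1],[0,0,0,0,0,0,1],[0,0,0,0,0,0,1]]
  ]
}}

```text
time: 19.32
tool_pos: [534.5, 166.2, 216.5]
tcp_rot: [-3.142, -0.001, -2.876]
contact_force: [0.1, 0.9, -5.0]
grip_width: 13.8
```

```bash
python3 - <<'E'
from h import *
o=get_obs();print(o['time'],o['tool_pos'],np.degrees(o['tcp_rot']),o['contact_force'],o['grip_width'],o['joint_positions'])
s=snap("side","side9");t=snap("top","top9")
cv2.imwrite("pics/c9.png",cv2.resize(s[110:310,170:350],None,fx=3,fy=3,interpolation=cv2.INTER_CUBIC))
for l in ["wheel_peg","carrier","cup_a","bottle_a","mug","plates"]:
    for n in("side","top"): print(l,n,[(np.round(e["location"],1).tolist(),round(e["conf"],2)) for e in place_of(l,n)[:2]])
E
```

```text
19.3167 [534.50112687 166.19748279 216.45032263] [-1.79996068e+02 -2.87930522e-02 -1.64775217e+02] [ 0.12507435  0.8963901  -5.04292636] 13.826935443691772 [ 1.64612356e-01  4.14032004e-01  1.44303544e+00 -1.24024927e-04
  1.28501826e+00 -1.67187158e+00]
wheel_peg side [([214.5, 321.6], 0.79)]
wheel_peg top [([242.9, 262.9], 0.89)]
carrier side [([233.9, 255.0], 0.92), ([241.6, 255.1], 0.69)]
carrier top [([218.9, 199.7], 0.61)]
cup_a side [([244.2, 255.0], 0.57), ([221.6, 253.9], 0.48)]
cup_a top []
bottle_a side [([373.7, 210.7], 0.91), ([324.2, 140.2], 0.56)]
bottle_a top [([246.1, 129.6], 0.71), ([184.0, 126.7], 0.61)]
mug side [([168.2, 392.8], 0.67)]
mug top [([250.4, 391.9], 0.84)]
plates side [([143.3, 342.5], 0.87)]
plates top [([192.3, 401.3], 0.64)]
```

View pics/c9.png

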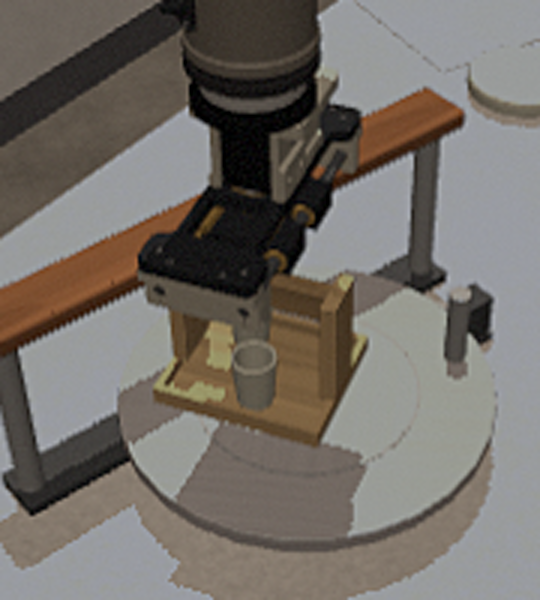

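View pics/top9.png

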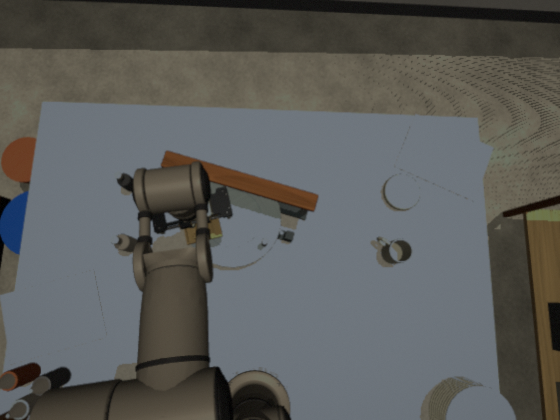

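The board hangs level about 97 mm above the wheel, with the near cup upright at (255,372) in the crop. The peg has not moved and the bystanders are in place. I'll hold for three seconds or more.

Request:
{"fn": "send_rows", "kwargs": {
  "targets": [
    [[0,0,0,0,0,0,1],[0,0,0,0,0,0,1],[0,0,0,0,0,0,1],[0,0,0,0,0,0,1],[0,0,0,0,0,0,1]]
  ]
}}

```text
time: 20.43
tool_pos: [534.6, 166.2, 216.7]
tcp_rot: [-3.141, -0.0, -2.876]
contact_force: [0.6, 0.4, -5.6]
grip_width: 13.9
```

Request:
{"fn": "send_rows", "kwargs": {
  "targets": [
    [[0,0,0,0,0,0,1],[0,0,0,0,0,0,1],[0,0,0,0,0,0,1],[0,0,0,0,0,0,1],[0,0,0,0,0,0,1]]
  ]
}}

```text
time: 20.85
tool_pos: [534.6, 166.3, 216.7]
tcp_rot: [-3.142, -0.0, -2.876]
contact_force: [0.7, -0.7, -4.9]
grip_width: 13.7
```

Request:
{"fn": "send_rows", "kwargs": {
  "targets": [
    [[0,0,0,0,0,0,1],[0,0,0,0,0,0,1],[0,0,0,0,0,0,1],[0,0,0,0,0,0,1],[0,0,0,0,0,0,1]]
  ]
}}

```text
time: 21.27
tool_pos: [534.6, 166.2, 216.7]
tcp_rot: [-3.141, -0.0, -2.876]
contact_force: [-0.4, -0.1, -5.2]
grip_width: 13.9
```

Request:
{"fn": "send_rows", "kwargs": {
  "targets": [
    [[0,0,0,0,0,0,1],[0,0,0,0,0,0,1],[0,0,0,0,0,0,1],[0,0,0,0,0,0,1],[0,0,0,0,0,0,1]]
  ]
}}

```text
time: 21.68
tool_pos: [534.6, 166.2, 216.7]
tcp_rot: [-3.142, -0.0, -2.876]
contact_force: [-0.8, -0.1, -4.3]
grip_width: 13.8
```

Request:
{"fn": "send_rows", "kwargs": {
  "targets": [
    [[0,0,0,0,0,0,1],[0,0,0,0,0,0,1],[0,0,0,0,0,0,1],[0,0,0,0,0,0,1],[0,0,0,0,0,0,1]]
  ]
}}

```text
time: 22.1
tool_pos: [534.6, 166.2, 216.7]
tcp_rot: [-3.142, -0.0, -2.876]
contact_force: [0.1, -0.7, -5.4]
grip_width: 13.9
```

Request:
{"fn": "send_rows", "kwargs": {
  "targets": [
    [[0,0,0,0,0,0,1],[0,0,0,0,0,0,1],[0,0,0,0,0,0,1],[0,0,0,0,0,0,1],[0,0,0,0,0,0,1]]
  ]
}}

```text
time: 22.52
tool_pos: [534.6, 166.3, 216.7]
tcp_rot: [-3.141, -0.0, -2.876]
contact_force: [0.8, -0.3, -5.5]
grip_width: 14.0
```

Request:
{"fn": "send_rows", "kwargs": {
  "targets": [
    [[0,0,0,0,0,0,1],[0,0,0,0,0,0,1],[0,0,0,0,0,0,1],[0,0,0,0,0,0,1],[0,0,0,0,0,0,1]]
  ]
}}

```text
time: 22.93
tool_pos: [534.6, 166.2, 216.7]
tcp_rot: [-3.142, -0.0, -2.876]
contact_force: [0.1, -0.2, -4.9]
grip_width: 13.7
```

Request:
{"fn": "send_rows", "kwargs": {
  "targets": [
    [[0,0,0,0,0,0,1],[0,0,0,0,0,0,1],[0,0,0,0,0,0,1],[0,0,0,0,0,0,1],[0,0,0,0,0,0,1]]
  ]
}}

```text
time: 23.35
tool_pos: [534.6, 166.3, 216.7]
tcp_rot: [-3.141, 0.0, -2.876]
contact_force: [0.0, 0.7, -4.4]
grip_width: 13.7
```

```bash
python3 - <<'E'
from h import *
o=get_obs();print(o['time'],o['tool_pos'],o['contact_force'],o['grip_width'])
s=snap("side","side10");a=cv2.imread("pics/side9.png")
cv2.imwrite("pics/c10.png",np.hstack([cv2.resize(x[160:300,190:330],None,fx=2.8,fy=2.8,interpolation=cv2.INTER_CUBIC) for x in (a,s)]))
E
```

```text
23.35 [534.61688067 166.25669296 216.70171387] [ 0.03284358  0.73143567 -4.42842467] 13.749920145224777
```

View pics/c10.png

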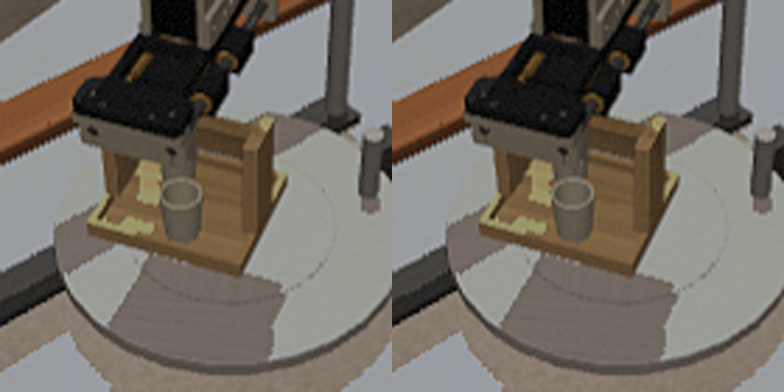

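The two pictures, taken before and after the four-second hold, look the same. The board is still and level, the near cup stands at (182,210) in the left crop, and the peg has not moved. The far cup is hidden behind the finger, but the load has stayed at about 5 N throughout. Handing in.

```bash
python3 -c "
from plant import *
print(close_job())"
```

```text
the job is handed in; nothing more can be done
None
```

I turned the wheel home to its stop, lifted the board about 97 mm off it by the bar handle, held it for about 4 s, and handed the job in at 23.4 s. `close_job()` gives no verdict, so these are my own last checks.

- **Wheel:** I gripped the peg and turned it about 124°. It resisted with about 20 N and gave way. It then stopped hard: pushing up to about 36 N in the plane did not move it. After I let go, the peg stayed at its home place in later pictures.
- **Board:** The gripper closed to 13.8 mm on the 14 mm bar. During the hold the tool stayed still to about 0.1 mm and carried a steady load of about 5 N. The tool stayed upright and the board looks level in the pictures, with its underside about 152 mm above the work surface.
- **Cups:** Both cups stood before the grasp, and the near one still stood after the hold. A finger hid the far cup in the last pictures. I judged it to be there from the steady load and a low-confidence detection (0.48) at the start of the hold, not from a clear view.
- **Bystanders:** The bottles, mug and plates were found where they had been, to within a few pixels.
- **Disagreements:** The two cameras placed some points up to about 11 mm apart, worst for the wheel's centre. I therefore fitted the wheel's centre to the bridge corners and the peg's radius. The network placed the bar's centre about 3 mm away from my own measurement.

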